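# Fit the platform onto the laboratory shaker

### The arm

A 7-joint arm with a two-finger parallel gripper is mounted at the origin on the work surface. World frame = base frame: x ahead of the robot, y to its left, z up, the work surface at z = 0. Lengths are in m, angles in degrees, forces in N, time in s.
With the tool pointing down it reaches from about 0.425 to 0.875 m from the base axis. Payload 4.7 kg.
Tool frame: the origin (TCP) lies on the centre line of the jaws, within the pads' length; the fingertips stand 8 mm ahead of it and the grasp point (between the pads) lies 11 mm behind it; z points along the fingers, y is the direction in which the jaws open and shut (so a half turn about z gives the same grasp; the last joint's range is limited). The gripper opens to 87 mm and grips with 3 to 60 N. Pads are 19 mm wide; open, the fingers measure 117 mm over their backs; the gripper's body (75 mm by 190 mm) begins 51 mm behind the grasp point.
Start: joints at [-69.781, 18.392, -4.016, 83.108, 1.295, 78.541, -3.26], TCP at [0.216, 0.613, 0.231] pointing down, gripper open.
Joint ranges: [-163.93, 163.93], [-17.29, 119.83], [-79.2, 71.16], [3.27, 140.29], [-89.18, 269.18], [5.43, 117.66], [-154.24, 154.24]. Speed limits (degrees/s): [147.25, 147.25, 180, 180, 180, 180, 180].

### API

Orientations are given as [roll, pitch, yaw] about the fixed x, y, z axes, in that order (R = Rz(yaw) Ry(pitch) Rx(roll)).
In Python, from cell import env gives the robot as it stands. The module is installed in compiled form; this text tells all that it offers.
- The arm moves only by the tool move_arm, never from a script. Its argument "steps" is a list of rows, each a list of 2 entries, a list of its own where there are three numbers: the shift along the tool's x, y, z in m, then the turn about the tool's z in rad. A call has 1 to 20 rows; each row is the pose to reach, as a shift and turn from the pose commanded when the call began, along the tool's axes at that moment; what a row does not reach only later rows make up. A row lasts 1/8 s, in which the tool goes at most 62.5 mm and 10.7 degrees, less where a joint would pass 70% of its speed; a pose out of reach is approached as far as the arm can. A call with a gripper value outside its range is refused whole. "hand" is the closure, from -1 (fully open) to 1 (shut), set as the call begins (left out, the last holds). The fingers move at their own pace and stop on an object; "squeeze" is the grip in N (left out, the last holds). Time passes only in rows, so rows that repeat a pose let the fingers close. It gives the time, the measured TCP pose, the force and the opening at its end, in the units of the state.
- env.get_obs(): the state, without advancing time (a new reading comes with each control period).
- env.read_camera(name): name is "scene" or "side" or "wrist"; returns (picture, depth): 384x512x3 uint8, red, green, blue; 384x512 float32, m along the optical axis (not along the pixel's ray), 0 where there is no reading.
- env.calibration(name): a dict with "intrinsics" (3x3 intrinsics, pixels), "position" and "orientation" of the camera in the world; the wrist camera has in their place "mount" (4x4, takes a point from camera to tool coordinates, whose origin is the TCP and whose axes are the flange's). Camera axes: x right, y up, looking along -z (the intrinsics and any distortion apply to the point x, -y, -z); pixel columns grow to the right and rows downward; lengths in m; the calibration is good to about 2 mm. A picture is of the moment at which its call begins: read the wrist's pose just before it. calibration takes no time and is no camera call.
- env.sign_off(): hands the job in, once; it reports no verdict.
Trained networks look in the newest picture that a camera, given by its name, has taken for a name from the list of things; names that differ only in an ending like _2 or _b are one class to them, and where a whole thing is asked for, a point or a joint stands for the part that bears it (a point fixed in the world has none). Each returns a list of dicts, best first, with "conf" (0 to 1); they miss things now and then, are a little off and sometimes report something else, mostly with a low value. They report only what shows in the picture. A call takes as long as a camera call.
- env.cut_out(camera, query): "region" (384x512 bool, what is visible of it) and "uv" ([column, row] in pixels, amid what is visible of it).
The state is a dict: "time_s": time; "qpos": joint angles; "joint_velocities": joint speeds; "effort": joint torques, N m; "tool_pos": TCP position; "tool_rot": TCP orientation; "force": force on the tool from outside, world axes, zero at the start; "wrist_torque": the same for the moment, N m; "grip_width": finger opening in m.
Only numpy, scipy, OpenCV 4.12 (cv2) and the standard library are available. Lean on these libraries where they do the work, as an engineer would, in place of code of your own. Each camera call takes 0.05 s, during which the arm holds its last target. There are 200 camera calls.

### The job

Fit the loose aluminium platform (its bar is the handle) onto the shaker: the carriage is parked anywhere along its stroke, so slide the platform lightly over the tips of the pins, never forcing it against them, until all four holes drop over the pins and it sits flat. Then swing the hold-down latch fully across the platform's edge and let go. Leave the glassware standing where it is.

Things in the scene. Friction and masses are not known exactly. Their poses are not given: they have to be found in the camera images.
- platform: Loose aluminium platform, 200 (x) by 160 (y) by 5 mm, 0.4 to 0.8 kg, flat on the bench; origin at the centre of its underside, z up. Four through holes, 10 mm across, at x = +-60, y = +-45 mm. Wire rails 25 mm high stand at x = +-94 mm. The same either way round.
- platform_bar (a point): Middle of the platform's steel carrying bar, 50 mm above the platform's origin, axes as the platform's. The bar is 14 mm wide (x), 16 mm tall (42 to 58 mm above the underside), runs along y and is clear for 130 mm between two end uprights (30 mm in x, at y = +-71 mm). Grip it here, fingers closing along the platform's x.
- shaker: White reciprocating shaker fixed to the bench, housing 230 (x) by 190 (y) by 70 mm tall; origin on the bench under the housing's centre. An aluminium carriage on top runs along the housing's x (the stroke). It was left parked, held firmly by its drive, anywhere within 16 mm either way of mid-stroke; where is not measured. It is never turned, nor offset in y.
- mid_stroke (a point): Point on the housing's axis 88 mm above the bench, axes as the housing's (not the carriage). The carriage has 4 steel pins, 8 mm across, at x = +-60, y = +-45 mm from its own centre, on rubber rests 88 mm above the bench. Pins rise 7 mm (noses taper to 5 mm over the top 1.5 mm). A seated platform's underside is at 88 mm; off its holes it rides on the tips at 95 mm and blocks the latch.
- latch (a joint): Hold-down latch on the carriage: steel arm, top 100 mm above the bench, pivot (vertical) at x = -50, y = -106 mm from the carriage's centre, housing axes. 0 = open, arm along -x; grows clockwise from above to its stop at 1.6 rad = home, arm along +y over the seated platform. Black round knob, 12 mm across, top at 132 mm, stands on it 40 mm from the pivot. Starts at 0 to 0.2; under 2 N turns it; stays put.
- flask: Bystander: stoppered glass volumetric flask, 74 mm across, 184 mm tall, loose; origin under its centre.
- bottle: Bystander: amber reagent bottle, 72 mm across, 150 mm tall, loose; origin under its centre.
- beaker: Bystander: empty glass beaker, 72 mm across, 90 mm tall, loose; origin under its centre.

How it is judged:
By the outcome, as a careful person would: the job done as asked, in the order asked, and still so for the second after the job is handed in, with the robot touching nothing.
It also fails if it takes over 54 s, if anything falls off the work surface, if the arm or the gripper's body presses on something with over 40 N, if the wrist force passes 120 N, or if a joint passes its speed limit or range.

## Working session

There is one attempt and no reset: what is moved stays moved. The work goes in short steps, Python scripts to look and compute and a tool call to move; the robot and the scene stay as the last step left them, time stands still between calls to the robot, and variables do not carry over. Pictures are saved under pics/ and viewed, about 8 in all and at most 12, crops included, and the job is handed in when it is done.

Besides the shell and the picture viewer there is one more tool, called after "Emit:" as name(argument=value, ...) on one line, values as JSON. move_arm: Moves the arm, as the interface text tells. Its arguments: {"type":"object","properties":{"steps":{"type":"array"},"hand":{"type":"number"},"squeeze":{"type":"number"}},"required":["steps"]}

```bash
mkdir -p pics; cat > h.py <<'E'
import numpy as np,cv2
from cell import env
from scipy.spatial.transform import Rotation as R
def cam(name):
    o=env.get_obs(); c=env.calibration(name); p,d=env.read_camera(name); K=np.array(c["intrinsics"])
    if name=="wrist":
        T=np.eye(4); T[:3,:3]=R.from_euler('xyz',o["tool_rot"],degrees=True).as_matrix(); T[:3,3]=o["tool_pos"]; T=T@np.array(c["mount"])
    else:
        T=np.eye(4); q=np.array(c["orientation"]); T[:3,3]=c["position"]
        T[:3,:3]= q if q.shape==(3,3) else (R.from_euler('xyz',q,degrees=True).as_matrix() if q.size==3 else R.from_quat(q).as_matrix())
    return p,d,K,T
def cloud(d,K,T):
    v,u=np.mgrid[:d.shape[0],:d.shape[1]]
    P=np.stack([(u-K[0,2])/K[0,0]*d,-(v-K[1,2])/K[1,1]*d,-d],-1)
    return P@T[:3,:3].T+T[:3,3]
def save(n,p): cv2.imwrite(f"pics/{n}.png",p[:,:,::-1])
E
python3 - <<'E'
from h import *
print(env.get_obs()); np.set_printoptions(precision=4,suppress=True)
ims=[]
for n in("scene","side"):
    print(n,env.calibration(n))
    p,d,K,T=cam(n); X=cloud(d,K,T); np.savez(n,p=p,d=d,X=X); ims.append(p)
    for q in("platform","platform_bar","shaker","latch","flask","bottle","beaker"):
        for r in env.cut_out(n,q)[:1]:
            m=r["region"]&(d>0); Y=X[m]
            if len(Y): print(q,round(r["conf"],2),np.array(r["uv"]),m.sum(),np.median(Y,0),np.percentile(Y,2,0),np.percentile(Y,98,0))
print(env.calibration("wrist"))
save("a",ims[0]);save("b",ims[1])
E
```

```text
{'time_s': 0.0, 'qpos': array([-69.78019281,  18.43780545,  -4.01423283,  83.17430349,
         1.29867679,  78.54165331,  -3.25978366]), 'joint_velocities': array([ 0.00126226,  0.01865771, -0.04914848,  0.10098277,  0.07419776,
        0.1745702 ,  0.02744197]), 'effort': array([ 2.74487036e-05, -4.91286492e+01, -4.03772732e-01, -3.12525058e+01,
       -6.39067660e-02,  4.32209868e-02,  1.73617427e-04]), 'tool_pos': array([0.21593603, 0.61251345, 0.22948081]), 'tool_rot': array([-1.79891681e+02,  9.80552566e-03,  1.60589656e+02]), 'force': array([ 0.62739125, -0.1087564 ,  0.28826899]), 'wrist_torque': array([ 0.02771076, -0.05334556,  0.05315365]), 'grip_width': 0.08711605227600565}
scene {'intrinsics': array([[357.8767,   0.    , 255.3069],
       [  0.    , 357.8767, 188.1666],
       [  0.    ,   0.    ,   1.    ]]), 'position': array([1.0732, 0.1658, 0.8279]), 'orientation': array([ 31.1945,  -0.8234, 114.4395])}
platform 0.55 [331.3 196. ] 4036 [0.5692 0.1678 0.0064] [0.4614 0.0897 0.0013] [0.6559 0.2413 0.0588]
platform_bar 0.75 [330.6 197. ] 3975 [0.5684 0.1666 0.0064] [0.4
[... 1163 characters left out ...]
15  0.102 ] [ 0.4643 -0.3055  0.0967] [ 0.5157 -0.2925  0.1336]
flask 0.91 [301.1 200. ] 825 [ 0.7952 -0.016   0.0613] [ 0.7649 -0.0379  0.0013] [0.849  0.2014 0.183 ]
bottle 0.48 [209.7 264.7] 7239 [ 0.5515 -0.2375  0.0813] [ 0.4418 -0.3067  0.0249] [ 0.6617 -0.1062  0.1014]
beaker 0.86 [254.8 138.5] 502 [0.6975 0.3508 0.0642] [0.6674 0.338  0.0026] [0.7286 0.408  0.092 ]
{'intrinsics': array([[279.9131,   0.    , 257.2964],
       [  0.    , 279.9131, 192.9592],
       [  0.    ,   0.    ,   1.    ]]), 'mount': array([[-0.0005,  0.9575,  0.2884,  0.0794],
       [ 1.    ,  0.0002,  0.0012,  0.0011],
       [ 0.0011,  0.2884, -0.9575, -0.1542],
       [ 0.    ,  0.    ,  0.    ,  1.    ]])}
```

View pics/a.png

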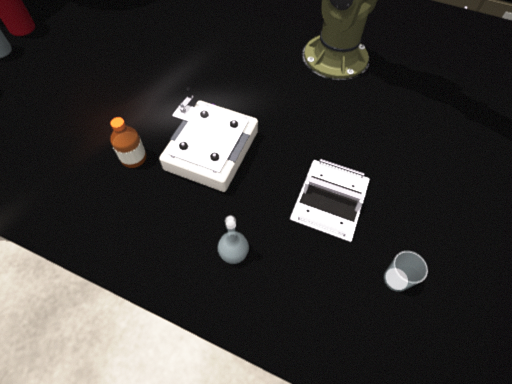

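View pics/b.png

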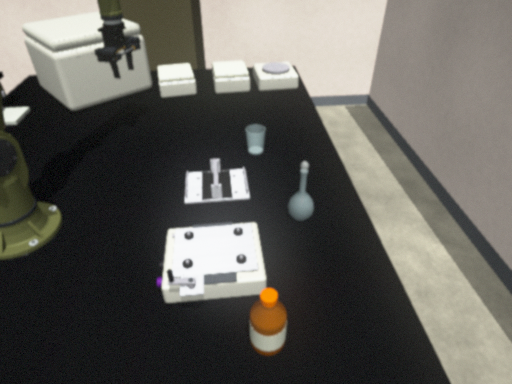

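```bash
python3 - <<'E'
from h import *
np.set_printoptions(precision=4,suppress=True)
for n in("scene","side"):
    X=np.load(n+".npz")["X"]; x,y,z=X[...,0],X[...,1],X[...,2]
    def rect(m,l):
        c=m.astype(np.uint8); k,lab,st,_=cv2.connectedComponentsWithStats(c); i=1+np.argmax(st[1:,4]); P=X[lab==i]
        r=cv2.minAreaRect((P[:,:2]*1000).astype(np.float32)); print(n,l,len(P),r,np.median(P[:,2]))
    A=(y>0)&(y<.3)&(x>.4)&(x<.72)
    rect(A&(z>.035)&(z<.07),"bar"); rect(A&(z>.0035)&(z<.07),"plat")
    S=(y>-.34)&(y<-.05)&(x>.4)&(x<.72)
    rect(S&(z>.06)&(z<.074),"housing"); rect(S&(z>.062)&(z<.2),"top"); rect(S&(z>.076)&(z<.2),"carr"); rect(S&(z>.112)&(z<.2),"knob")
    P=X[S&(z>.112)]; print(P.mean(0))
    print(np.histogram(z[S],np.arange(.06,.14,.002)))
E
```

```text
scene bar 495 ((558.4759521484375, 164.75802612304688), (30.654930114746094, 149.61859130859375), 1.5930812358856201) 0.056706336020327486
scene plat 3763 ((551.8636474609375, 164.569091796875), (216.1638946533203, 163.2842254638672), 1.0724807977676392) 0.00668649625860529
scene housing 1511 ((557.5122680664062, -191.4144287109375), (230.2078094482422, 191.38497924804688), 1.811989665031433) 0.07008689873922447
scene top 5045 ((558.2145385742188, -206.92022705078125), (230.39039611816406, 221.72962951660156), 2.052985668182373) 0.08064810077324214
scene carr 3536 ((557.4549560546875, -216.64480590820312), (201.18899536132812, 201.90220642089844), 2.260773181915283) 0.08153519732056741
scene knob 32 ((474.72332763671875, -295.4311218261719), (9.153144836425781, 11.885303497314453), 57.18212127685547) 0.1263585730439849
[ 0.4758 -0.2952  0.1255]
(array([  45,   74,   69,  138,  411,  534,  240,   42,   44,  500, 1637,
        907,   96,   77,   83,   33,   10,   21,   12,   33,   26,   11,
          7,    2,    1,    5,    2,    3,    3,    0,    3,    3,    0,
          4,    2,    5
[... 1089 characters left out ...]
10.915576934814453, 10.947468757629395), 87.23320770263672) 0.12753608407427203
[ 0.4707 -0.3003  0.1257]
(array([  67,   63,   86,  100,  276,  580,  448,  102,   19,  108, 1482,
       2096,  225,   53,  144,   60,   10,   26,   19,   26,   79,   32,
         18,    5,    4,    3,    7,    2,    2,    1,    7,    5,    2,
          5,    3,    8,   13,    3,    0,    0]), array([0.06 , 0.062, 0.064, 0.066, 0.068, 0.07 , 0.072, 0.074, 0.076,
       0.078, 0.08 , 0.082, 0.084, 0.086, 0.088, 0.09 , 0.092, 0.094,
       0.096, 0.098, 0.1  , 0.102, 0.104, 0.106, 0.108, 0.11 , 0.112,
       0.114, 0.116, 0.118, 0.12 , 0.122, 0.124, 0.126, 0.128, 0.13 ,
       0.132, 0.134, 0.136, 0.138, 0.14 ]))
```

The scene picture shows the shaker at about (210,146), the platform at (331,196) with its bar along the middle, and the latch knob at (185,103), on the robot side. The side picture agrees: shaker (212,262), platform (216,185), and the glassware is clear of the straight path. I'll now go over the platform with the tool yawed to about 92° for a closer look.

Emit:
move_arm(steps=[[[-0.47,-0.31,-0.05],1.197],[[-0.47,-0.31,-0.05],1.197],[[-0.47,-0.31,-0.05],1.197],[[-0.47,-0.31,-0.05],1.197],[[-0.47,-0.31,-0.05],1.197],[[-0.47,-0.31,-0.05],1.197],[[-0.47,-0.31,-0.05],1.197],[[-0.47,-0.31,-0.05],1.197],[[-0.47,-0.31,-0.05],1.197],[[-0.47,-0.31,-0.05],1.197],[[-0.47,-0.31,-0.05],1.197],[[-0.47,-0.31,-0.05],1.197]], hand=-1, squeeze=25)

```text
time_s: 2.3
tool_pos: [0.5553, 0.1666, 0.2803]
tool_rot: [-180.0, -0.0, 92.2]
force: [-0.0, 0.4, -0.7]
grip_width: 0.087
```

```bash
cat > m.py <<'E'
from h import *
np.set_printoptions(precision=4,suppress=True)
import sys
p,d,K,T=cam("wrist"); X=cloud(d,K,T); n=sys.argv[1]; np.savez(n,p=p,d=d,X=X,T=T); save(n,p)
o=env.get_obs(); print(o["time_s"],o["tool_pos"],o["tool_rot"],o["grip_width"])
x,y,z=X[...,0],X[...,1],X[...,2]
def rect(m,l):
    k,lab,st,_=cv2.connectedComponentsWithStats((m&(d>0)).astype(np.uint8)); i=1+np.argmax(st[1:,4]); P=X[lab==i]
    print(l,len(P),cv2.minAreaRect((P[:,:2]*1000).astype(np.float32)),np.median(P[:,2]))
A=(y>0)&(y<.3)&(x>.4)&(x<.72); S=(y>-.34)&(y<-.05)&(x>.4)&(x<.72)
for l,m in dict(bar=A&(z>.045)&(z<.07),plat=A&(z>.0035)&(z<.07),housing=S&(z>.06)&(z<.074),top=S&(z>.062)&(z<.11),carr=S&(z>.076)&(z<.11),pins=S&(z>.089)&(z<.11),knob=S&(z>.115)&(z<.15)).items():
    if m.sum()>20: rect(m,l)
E
python3 m.py w1
```

```text
2.35 [0.5553 0.1666 0.2804] [-179.9654   -0.0358   92.203 ] 0.08662063564266619
bar 1264 ((555.068603515625, 165.1785125732422), (29.50907325744629, 149.80087280273438), 2.027531147003174) 0.057584234808935236
plat 12953 ((554.721923828125, 165.37643432617188), (199.88893127441406, 158.79318237304688), 2.1623435020446777) 0.006025008425917522
```

Emit:
move_arm(steps=[[[-0.31,-0.012,0],0],[[-0.31,-0.012,0],0],[[-0.31,-0.012,0],0],[[-0.31,-0.012,0],0],[[-0.31,-0.012,0],0],[[-0.31,-0.012,0],0],[[-0.31,-0.012,0],0]])

```text
time_s: 3.22
tool_pos: [0.5554, -0.1439, 0.2804]
tool_rot: [-180.0, -0.1, 92.1]
force: [0.0, 0.3, -0.4]
grip_width: 0.0869
```

```bash
python3 m.py w2; python3 - <<'E'
from h import *
f=np.load("w2.npz");X=f["X"];p=f["p"]
# dark pin blobs
g=p.max(2); x,y=X[...,0],X[...,1]
c=np.array([.556,-.191]); a=np.radians(2.1); Rm=np.array([[np.cos(a),np.sin(a)],[-np.sin(a),np.cos(a)]])
L=(X[...,:2]-c)@Rm.T
m=(g<90)&(abs(L[...,0])<.095)&(abs(L[...,1])<.075)
k,lab,st,cc=cv2.connectedComponentsWithStats(m.astype(np.uint8))
for i in range(1,k):
    if st[i,4]>15: P=X[lab==i]; print(st[i],cc[i],P.mean(0),L[lab==i].mean(0))
E
```

```text
3.275 [ 0.5556 -0.143   0.2803] [-179.9918   -0.0766   92.2204] 0.08705354217028026
housing 4492 ((552.2648315429688, -158.04891967773438), (231.6426544189453, 125.48344421386719), 2.2412540912628174) 0.07002492990863954
top 19773 ((553.8624267578125, -185.4288787841797), (229.61480712890625, 179.71615600585938), 2.224799394607544) 0.08069569206259375
carr 15065 ((554.3961181640625, -192.3152313232422), (199.20655822753906, 152.83160400390625), 2.219625949859619) 0.08100808405486509
pins 77 ((498.4926452636719, -301.07354736328125), (7.8635172843933105, 44.56215286254883), 87.61318969726562) 0.10025848240597185
knob 126 ((471.68231201171875, -295.8767395019531), (11.611800193786621, 11.047383308410645), 89.7714614868164) 0.1297991215856214
[202 167  17  18 179] [210.29050279 175.13407821] [ 0.49598271 -0.14665239  0.08796786] [-0.05835192  0.04651709]
[295 167  18  18 181] [303.50828729 175.2320442 ] [ 0.61423545 -0.14246138  0.08790433] [0.05997497 0.04637206]
[ 137  223   53   37 1108] [170.12274368 245.43140794] [ 0.50832194 -0.1365738   0.29661454] [-0.04565166  0.05613675]
[ 326  223   53   37 1128] [344.57180851 245.27836879] [ 0.60271513 -0.13327886  0.2960672 ] [0.04879887 0.05597056]
[206 232  16  16 151] [213.31125828 238.60264901] [ 0.49902207 -0.23511517  0.08788781] [-0.05855621 -0.04199766]
[293 232  16  16 154] [300.11688312 238.67532468] [ 0.61708099 -0.23093048  0.08777069] [ 0.05957677 -0.0421419 ]
[    0   283   512   101 41540] [257.21466057 341.25642754] [ 0.55485587 -0.12021286  0.37614374] [0.00145055 0.07078153]
[252 284  19   2  26] [261.         284.73076923] [ 0.55595249 -0.1163621   0.35911724] [0.00268753 0.07458951]
[286 284  24   2  31] [297.         284.70967742] [ 0.56720712 -0.11598087  0.35905575] [0.01394857 0.07455807]
[311 284  15   2  19] [317.31578947 284.78947368] [ 0.57359821 -0.11586103  0.35893064] [0.02033976 0.07444364]
```

View pics/w2.png

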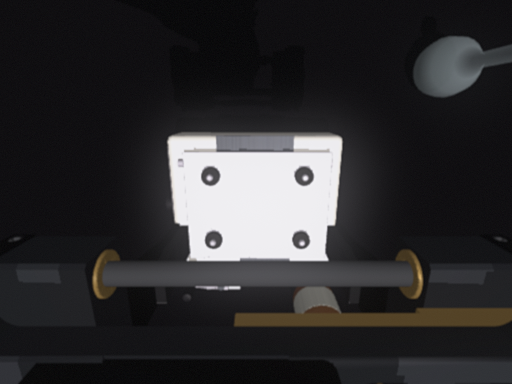

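The wrist picture shows four pins on black rests at about (210,175), (304,175), (213,239) and (301,239). The gripper hides the near edge and the latch. Next I'll refine the pin and hole centres by intersecting rays with the known planes.

```bash
python3 - <<'E'
from h import *
K=np.array(env.calibration("wrist")["intrinsics"])
t=[]
p=np.load("w2.npz")["p"]
for u,v in((210,175),(304,175),(213,239),(301,239)): t.append(cv2.resize(p[v-14:v+15,u-14:u+15],(195,195),interpolation=cv2.INTER_NEAREST))
p=np.load("w1.npz")["p"]; f=np.load("w1.npz"); T=f["T"]
a=np.radians(2.1); c=np.array([.5549,.1653])
for sx,sy in((-1,1),(1,1),(-1,-1),(1,-1)):
    P=np.r_[c+np.array([[np.cos(a),-np.sin(a)],[np.sin(a),np.cos(a)]])@[sx*.06,sy*.045],.005]
    q=T[:3,:3].T@(P-T[:3,3]); u=K[0,0]*q[0]/-q[2]+K[0,2]; v=K[1,1]*-q[1]/-q[2]+K[1,2]; print(u,v)
    u,v=int(round(u)),int(round(v)); t.append(cv2.resize(p[v-14:v+15,u-14:u+15],(195,195),interpolation=cv2.INTER_NEAREST))
save("z1",np.vstack([np.hstack(t[:4]),np.hstack(t[4:])]))
E
```

```text
217.27788879359923 133.7994144181868
296.9149350021054 133.90861451886883
219.5326195035928 191.0873028369698
294.5458297954795 191.20716027164448
```

View pics/z1.png

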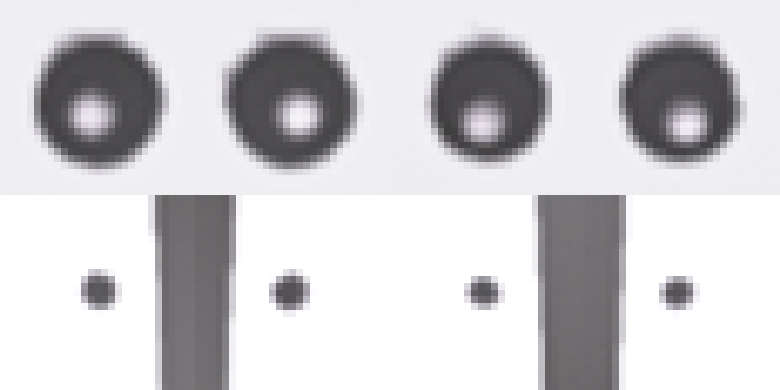

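The top row shows the bright pin tips inside the dark rests. The bottom row shows the holes almost exactly where predicted.

```bash
python3 - <<'E'
from h import *
np.set_printoptions(precision=4,suppress=True)
K=np.array(env.calibration("wrist")["intrinsics"])
def ray(T,u,v,z):
    r=T[:3,:3]@np.array([(u-K[0,2])/K[0,0],-(v-K[1,2])/K[1,1],-1]); return (T[:3,3]+r*(z-T[2,3])/r[2])[:2]
def run(n,cs,z,h,inv,sx):
    f=np.load(n+".npz"); g=f["p"].astype(float).mean(2); Q=[]
    for u,v in cs:
        w=g[v-h:v+h+1,u-h:u+h+1]; w=np.clip((w.max()-w if inv else w-90)-(40 if inv else 0),0,None); vv,uu=np.mgrid[v-h:v+h+1,u-h:u+h+1]
        Q.append(ray(f["T"],(w*uu).sum()/w.sum(),(w*vv).sum()/w.sum(),z))
    Q=np.array(Q); M=np.array([[-60,45],[60,45],[-60,-45],[60,-45]])/1000
    c=Q.mean(0); H=(Q-c).T@M; a=np.arctan2(H[1,0]-H[0,1],H[0,0]+H[1,1])
    Rm=np.array([[np.cos(a),-np.sin(a)],[np.sin(a),np.cos(a)]])
    print(n,c,np.degrees(a),"resid mm",(Q-c-M@Rm.T)*1000, "rel TCP(fr tool_pos)")
run("w2",[(209,178),(305,178),(212,242),(301,242)],.095,4,False,0)
run("w1",[(217,134),(297,134),(219,191),(295,191)],.005,5,True,0)
E
```

```text
w2 [ 0.5569 -0.1909] 2.046134053674085 resid mm [[ 0.2196 -0.1956]
 [-0.1902 -0.1187]
 [ 0.178   0.1962]
 [-0.2074  0.1181]] rel TCP(fr tool_pos)
w1 [0.5546 0.1655] 2.07895765796171 resid mm [[ 0.1313 -0.0994]
 [-0.1401 -0.1761]
 [ 0.1318  0.123 ]
 [-0.123   0.1524]] rel TCP(fr tool_pos)
```

Emit:
move_arm(steps=[[[0.309,0.0113,0],0.002],[[0.309,0.0113,0],0.002],[[0.309,0.0113,0],0.002],[[0.309,0.0113,0],0.002],[[0.309,0.0113,0.02],0.002],[[0.309,0.0113,0.06],0.002],[[0.309,0.0113,0.12],0.002],[[0.309,0.0113,0.17],0.002],[[0.309,0.0113,0.21],0.002],[[0.309,0.0113,0.241],0.002],[[0.309,0.0113,0.241],0.002],[[0.309,0.0113,0.241],0.002]])

```text
time_s: 4.78
tool_pos: [0.5561, 0.1652, 0.0408]
tool_rot: [179.9, -0.1, 92.0]
force: [-0.9, 1.1, -0.1]
grip_width: 0.0869
```

Emit:
move_arm(steps=[[[0,0,0],0],[[0,0,0],0],[[0,0,0],0],[[0,0,0],0],[[0,0,0],0],[[0,0,0],0]], hand=1, squeeze=35)

```text
time_s: 5.52
tool_pos: [0.5557, 0.1634, 0.0395]
tool_rot: [180.0, -0.0, 91.9]
force: [0.4, 0.6, 0.0]
grip_width: 0.035
```

Emit:
move_arm(steps=[[[0,0,0],0],[[0,0,0],0],[[0,0,0],0],[[0,0,0],0]])

```text
time_s: 6.02
tool_pos: [0.5552, 0.1634, 0.0395]
tool_rot: [-179.9, 0.0, 91.9]
force: [-3.1, -0.2, 1.7]
grip_width: 0.0134
```

Emit:
move_arm(steps=[[[0,0,-0.02],0],[[0,0,-0.06],0],[[0,0,-0.1],0],[[0,0,-0.125],0],[[0,0,-0.125],0],[[0,0,-0.125],0]])

```text
time_s: 6.78
tool_pos: [0.5547, 0.1632, 0.1633]
tool_rot: [-179.9, 0.0, 91.9]
force: [-0.6, -0.6, -6.4]
grip_width: 0.0136
```

Emit:
move_arm(steps=[[[-0.02,-0.0006,0],0],[[-0.06,-0.0018,0],0],[[-0.11,-0.0033,0],0],[[-0.16,-0.0048,0],0],[[-0.21,-0.0063,0],0],[[-0.26,-0.0078,0],0],[[-0.31,-0.0093,0],0],[[-0.34,-0.0102,0],0],[[-0.3562,-0.0107,0],0],[[-0.3562,-0.0107,0],0],[[-0.3562,-0.0107,0],0],[[-0.3562,-0.0107,0],0],[[-0.3562,-0.0107,0],0]])

```text
time_s: 8.4
tool_pos: [0.557, -0.1917, 0.1646]
tool_rot: [180.0, -0.0, 92.0]
force: [0.0, -0.0, -5.4]
grip_width: 0.0135
```

```bash
python3 m.py w3; python3 -c "
from h import *
for i in range(2): print(env.get_obs()['force'],env.get_obs()['tool_pos'],env.get_obs()['tool_rot'])
p,d,K,T=cam('side'); save('s3',cv2.resize(p[180:350,120:330],(840//1-90,600)))
np.savez('s3',p=p,d=d,X=cloud(d,K,T))"
```

```text
8.45 [ 0.5569 -0.192   0.1646] [179.9909  -0.0195  91.9767] 0.013748603884828587
housing 4191 ((551.0308837890625, -102.38702392578125), (225.9078369140625, 12.756969451904297), 1.9866509437561035) 0.07059005156645129
top 4185 ((551.031005859375, -102.38976287841797), (225.9078369140625, 12.762472152709961), 1.9866509437561035) 0.07060016182274731
carr 128 ((482.4908752441406, -154.00209045410156), (11.976069450378418, 11.354888916015625), 5.495122909545898) 0.08153375440212336
knob 35662 ((556.3488159179688, -162.60414123535156), (201.30239868164062, 106.65383911132812), 2.0844290256500244) 0.13063289199629188
[-1.24244284 -0.1837633  -5.60253422] [ 0.55694078 -0.19198918  0.16460696] [ 1.79990920e+02 -1.95140535e-02  9.19767125e+01]
[-1.24244284 -0.1837633  -5.60253422] [ 0.55694078 -0.19198918  0.16460696] [ 1.79990920e+02 -1.95140535e-02  9.19767125e+01]
```

View pics/w3.png

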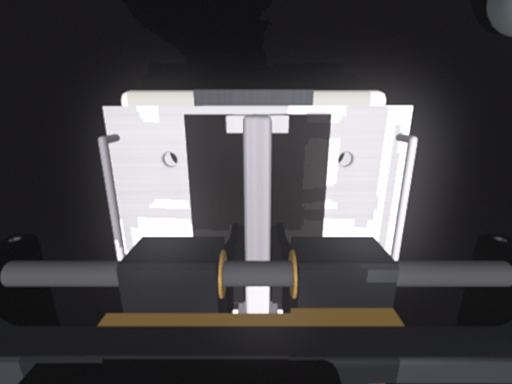

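The picture shows the platform level over the shaker, with two holes visible at (170,159) and (345,159). I'll fit those.

```bash
python3 - <<'E'
from h import *
np.set_printoptions(precision=4,suppress=True)
K=np.array(env.calibration("wrist")["intrinsics"]); f=np.load("w3.npz"); T=f["T"]; g=f["p"].astype(np.float32).mean(2)
def proj(P):
    q=(P-T[:3,3])@T[:3,:3]; return K[0,0]*q[:,0]/-q[:,2]+K[0,2], K[1,1]*q[:,1]/q[:,2]+K[1,2]
# outer rim of the hole: ellipse of 10 mm at z=top; maximise radial gradient (outside brighter)
from scipy.optimize import minimize
th=np.linspace(0,2*np.pi,72,endpoint=False)
Q=[]
for s in(-1,1):
    best=None
    u0,v0=(170,159) if s<0 else (345,159)
    r=T[:3,:3]@np.array([(u0-K[0,2])/K[0,0],-(v0-K[1,2])/K[1,1],-1]); zt=.1302; c0=(T[:3,3]+r*(zt-T[2,3])/r[2])[:2]
    for dx in np.arange(-.003,.0031,.00015):
        for dy in np.arange(-.003,.0031,.00015):
            S=[]
            for rr in(.0044,.0058):
                P=np.c_[c0[0]+dx+rr*np.cos(th),c0[1]+dy+rr*np.sin(th),0*th+zt]; u,v=proj(P)
                S.append(cv2.remap(g,u.astype(np.float32),v.astype(np.float32),1).ravel())
            sc=np.clip(S[1]-S[0],-40,60).mean()
            if best is None or sc>best[0]: best=(sc,c0+[dx,dy])
    print(best); Q.append(best[1])
Q=np.array(Q); e=Q[1]-Q[0]; a=np.arctan2(e[1],e[0]); print("len",np.linalg.norm(e),"yaw",np.degrees(a),"centre",Q.mean(0)-.045*np.array([-np.sin(a),np.cos(a)]))
t=[cv2.resize(f["p"][v-20:v+20,u-20:u+20],(390,390),interpolation=0) for u,v in((170,159),(345,159))]; save("z3",np.hstack(t))
E
```

```text
(np.float32(42.662106), array([ 0.4958, -0.1463]))
(np.float32(41.72357), array([ 0.6155, -0.142 ]))
len 0.11970732886098966 yaw 2.037106279786342 centre [ 0.5572 -0.1891]
```

View pics/z3.png

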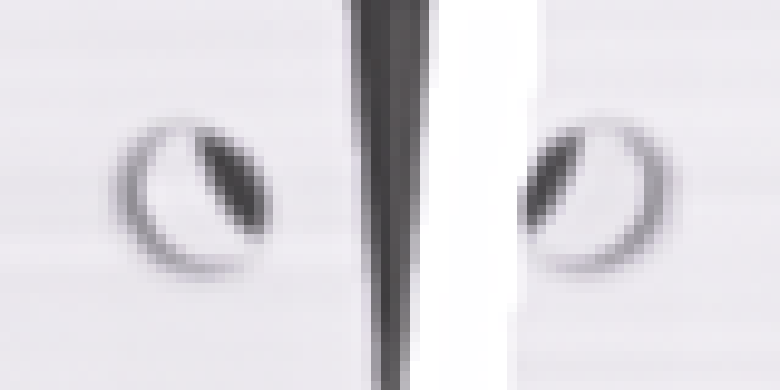

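Emit:
move_arm(steps=[[[-0.0012,0,0.012],0],[[-0.0012,0,0.022],0],[[-0.0012,0,0.028],0],[[-0.0012,0,0.029],0],[[-0.0012,0,0.03],0],[[-0.0012,0,0.031],0],[[-0.0012,0,0.0315],0],[[-0.0012,0,0.032],0],[[-0.0012,0,0.032],0]])

```text
time_s: 9.62
tool_pos: [0.5568, -0.1941, 0.1326]
tool_rot: [180.0, -0.0, 91.9]
force: [0.6, -0.7, -6.0]
grip_width: 0.0136
```

Emit:
move_arm(steps=[[[0,0,0.0005],0],[[0,0,0.001],0],[[0,0,0.0015],0],[[0,0,0.002],0],[[0,0,0.002],0]])

```text
time_s: 10.25
tool_pos: [0.5567, -0.1941, 0.1305]
tool_rot: [-180.0, -0.0, 91.9]
force: [0.0, -0.2, -5.6]
grip_width: 0.0134
```

Emit:
move_arm(steps=[[[0,0,0.0005],0],[[0,0,0.001],0],[[0,0,0.0015],0],[[0,0,0.002],0],[[0,0,0.002],0]])

```text
time_s: 10.88
tool_pos: [0.5567, -0.1941, 0.1285]
tool_rot: [180.0, -0.0, 91.9]
force: [0.3, -0.6, -6.0]
grip_width: 0.0138
```

Emit:
move_arm(steps=[[[0,0,0.0005],0],[[0,0,0.001],0],[[0,0,0.0015],0],[[0,0,0.0015],0]])

```text
time_s: 11.38
tool_pos: [0.5569, -0.1941, 0.1275]
tool_rot: [180.0, -0.0, 91.9]
force: [-1.8, 0.5, -1.0]
grip_width: 0.0137
```

```bash
python3 m.py w4; python3 - <<'E'
from h import *
p,d,K,T=cam("side"); X=cloud(d,K,T); x,y,z=X[...,0],X[...,1],X[...,2]
a=np.radians(2.05); L=(X[...,:2]-[.5569,-.1909])@np.array([[np.cos(a),-np.sin(a)],[np.sin(a),np.cos(a)]])
for s in(-1,1):
    for t in (-1,1):
        m=(abs(L[...,0]-s*.075)<.01)&(abs(L[...,1]-t*.055)<.02)&(abs(z-.095)<.015); print(s,t,m.sum(),np.median(z[m]))
save("s4",cv2.resize(p[190:330,130:300],(728,600)))
E
```

```text
11.425 [ 0.5569 -0.1941  0.1275] [179.9797  -0.0135  91.8926] 0.013517238627984839
housing 7117 ((549.6072387695312, -104.29132080078125), (227.09780883789062, 34.88430404663086), 7.369417190551758) 0.07059875106608862
top 41246 ((553.7401733398438, -160.69674682617188), (226.3773651123047, 132.66656494140625), 3.169508695602417) 0.0931578501027526
carr 34096 ((556.1790771484375, -165.2638397216797), (200.88693237304688, 107.19342803955078), 1.8972290754318237) 0.09347828523453054
pins 34051 ((556.1790771484375, -165.2638397216797), (200.88693237304688, 107.19342803955078), 1.8972290754318237) 0.09348070852127932
knob 5324 ((555.9720458984375, -155.292724609375), (34.16522216796875, 77.26791381835938), 1.8224899768829346) 0.14560115643994945
-1 -1 130 0.09458819856010736
-1 1 89 0.09449490255226911
1 -1 124 0.09432234615775226
1 1 91 0.09427361858973038
```

View pics/s4.png

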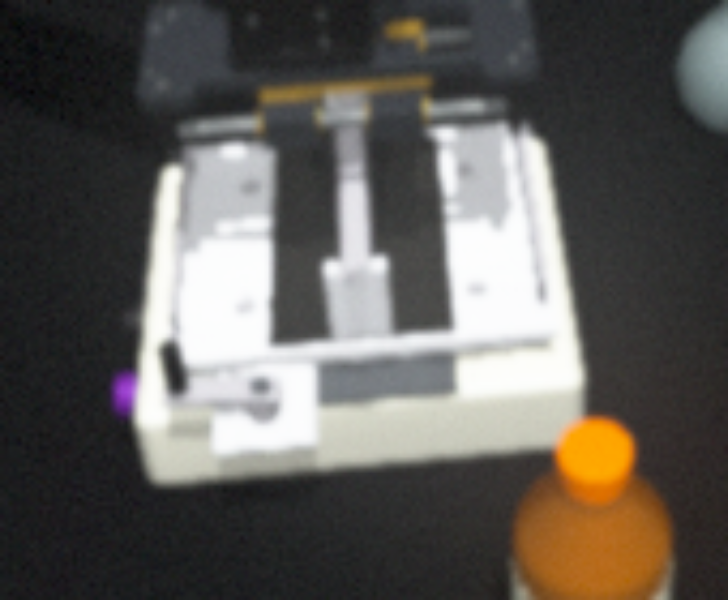

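Holes engaged with no contact force. The platform top now measures 93–94 mm on all four corners (100 mm would mean riding on the pins) and the weight has come off the wrist, so it's seated. I'll release and go to the latch knob.

Emit:
move_arm(steps=[[[0,0,0],0],[[0,0,0],0],[[0,0,0],0],[[0,0,-0.002],0],[[0,0,-0.03],0],[[0,0,-0.07],0],[[0,0,-0.1],0],[[0,0,-0.1],0]], hand=0.25)

```text
time_s: 12.48
tool_pos: [0.5583, -0.1949, 0.23]
tool_rot: [179.7, 0.1, 91.9]
force: [-0.5, 0.4, -0.2]
grip_width: 0.0326
```

```bash
python3 m.py w5; python3 - <<'E'
from h import *
for n in("side","scene"):
    p,d,K,T=cam(n); X=cloud(d,K,T); x,y,z=X[...,0],X[...,1],X[...,2]
    m=(z>.112)&(z<.15)&(x<.5)&(x>.45)&(y<-.275)&(y>-.33); print(n,m.sum(),X[m].mean(0) if m.any() else 0)
E
```

```text
12.525 [ 0.5574 -0.1944  0.2281] [179.8627   0.0165  91.892 ] 0.03256581375532323
housing 3782 ((553.0306396484375, -179.77474975585938), (231.8595733642578, 167.37649536132812), 2.348175048828125) 0.07007999225589875
top 25924 ((554.1671752929688, -193.5626678466797), (229.68698120117188, 194.79212951660156), 2.16400408744812) 0.09328240437081495
carr 22114 ((557.830078125, -201.34043884277344), (200.2010498046875, 178.9269561767578), 2.2125167846679688) 0.09359249306561634
pins 22031 ((557.3800048828125, -191.6436309814453), (200.19070434570312, 159.63482666015625), 2.1499812602996826) 0.09360187844717366
knob 2699 ((556.9983520507812, -188.011962890625), (30.00187110900879, 142.5297393798828), 1.9554567337036133) 0.14567687862373002
side 59 [ 0.47066454 -0.30027834  0.12541758]
scene 0 0
```

Emit:
move_arm(steps=[[[-0.04,-0.035,0],0],[[-0.08,-0.07,0],0],[[-0.0994,-0.089,0.02],0],[[-0.0994,-0.089,0.05],0],[[-0.0994,-0.089,0.075],0],[[-0.0994,-0.089,0.09],0],[[-0.0994,-0.089,0.1],0],[[-0.0994,-0.089,0.108],0],[[-0.0994,-0.089,0.1137],0],[[-0.0994,-0.089,0.1137],0]])

```text
time_s: 13.88
tool_pos: [0.4711, -0.2964, 0.1133]
tool_rot: [-180.0, -0.0, 91.9]
force: [-0.3, -0.8, 0.9]
grip_width: 0.0326
```

Emit:
move_arm(steps=[[[0,0,0],0],[[0,0,0],0],[[0,0,0],0],[[0,0,0],0],[[0,0,0],0]], hand=1, squeeze=8)

```text
time_s: 14.5
tool_pos: [0.4707, -0.2965, 0.1135]
tool_rot: [-180.0, -0.0, 91.9]
force: [-3.2, 0.7, 4.0]
grip_width: 0.012
```

Emit:
move_arm(steps=[[[0.002,0.0003,0],0],[[0.0044,0.0006,0],0],[[0.0078,0.0015,0],0],[[0.0111,0.0027,0],0],[[0.0142,0.0042,0],0],[[0.0173,0.0059,0],0],[[0.0201,0.0079,0],0],[[0.0229,0.0101,0],0],[[0.0253,0.0126,0],0],[[0.0276,0.0152,0],0],[[0.0296,0.018,0],0],[[0.0314,0.021,0],0],[[0.0314,0.021,0],0]])

```text
time_s: 16.12
tool_pos: [0.4904, -0.2607, 0.1124]
tool_rot: [-179.8, -0.3, 92.0]
force: [-4.9, 4.4, 3.2]
grip_width: 0.0115
```

Emit:
move_arm(steps=[[[0.0015,0.0031,0],0],[[0.0028,0.0064,0],0],[[0.0037,0.0098,0],0],[[0.0044,0.0133,0],0],[[0.0047,0.016,0],0],[[0.0048,0.0188,0],0],[[0.0047,0.0205,0],0],[[0.0046,0.0223,0],0],[[0.0046,0.0223,0],0]])

```text
time_s: 17.25
tool_pos: [0.5105, -0.2574, 0.1122]
tool_rot: [-179.6, -0.2, 91.9]
force: [-9.0, 5.3, 0.7]
grip_width: 0.0117
```

Emit:
move_arm(steps=[[[0,0.001,0],0],[[0,0.002,0],0],[[0,0.002,0],0]])

```text
time_s: 17.62
tool_pos: [0.5107, -0.2574, 0.1121]
tool_rot: [-179.5, -0.3, 91.8]
force: [-13.9, 7.5, 3.8]
grip_width: 0.0115
```

The measured x stopped moving while the force rose to 14 N, so the latch is at its stop. I'll unload, open a little, and rise.

Emit:
move_arm(steps=[[[0.001,-0.0015,0],0],[[0.002,-0.003,0],0],[[0.002,-0.003,0],0]])

```text
time_s: 18.0
tool_pos: [0.5104, -0.2573, 0.1124]
tool_rot: [-179.8, -0.0, 91.9]
force: [-6.1, 1.5, -5.0]
grip_width: 0.0116
```

Emit:
move_arm(steps=[[[0,0,0],0],[[0,0,0],0],[[0,0,-0.002],0],[[0,0,-0.02],0],[[0,0,-0.06],0],[[0,0,-0.11],0],[[-0.04,0,-0.14],0],[[-0.08,0,-0.14],0],[[-0.1,0,-0.14],0],[[-0.1,0,-0.14],0],[[-0.1,0,-0.14],0]], hand=0.5)

```text
time_s: 19.38
tool_pos: [0.5159, -0.356, 0.254]
tool_rot: [179.9, -0.0, 91.9]
force: [0.3, 0.9, -0.8]
grip_width: 0.0216
```

```bash
python3 m.py w6; python3 - <<'E'
from h import *
np.set_printoptions(precision=4,suppress=True)
f=np.load("w6.npz");X=f["X"]; m=(X[...,2]>.12)&(X[...,2]<.138)&(abs(X[...,0]-.5107)<.02)&(abs(X[...,1]+.258)<.016); print("knob",m.sum(),X[m].mean(0))
p,d,K,T=cam("side"); save("s6",np.hstack([cv2.resize(p[190:330,110:290],(400,311)),cv2.resize(f["p"],(400,311))]))
for q in("flask","bottle","beaker"):
    r=env.cut_out("side",q); Y=cloud(d,K,T)[r[0]["region"]&(d>0)]; print(q,r[0]["conf"],np.median(Y,0))
E
```

```text
19.425 [ 0.516  -0.3556  0.2538] [179.9464  -0.0444  91.9874] 0.021759129557357475
housing 1647 ((460.6560974121094, -228.20452880859375), (42.29257583618164, 121.0052490234375), 2.8181986808776855) 0.0692224711665369
top 22886 ((554.9749145507812, -241.4442138671875), (229.33937072753906, 150.86874389648438), 1.3221263885498047) 0.09308929136834918
carr 19744 ((557.6974487304688, -244.29006958007812), (203.3583984375, 143.7203826904297), 1.9793939590454102) 0.0934124845610042
pins 18378 ((558.8965454101562, -239.23294067382812), (200.6122589111328, 133.69491577148438), 1.9793940782546997) 0.09355316954213186
knob 2025 ((558.497802734375, -226.74966430664062), (30.11823844909668, 79.81059265136719), 1.6147891283035278) 0.14542778402280032
knob 136 [ 0.5107 -0.2587  0.1312]
flask 0.96 [ 0.7954 -0.0168  0.0624]
bottle 0.68 [ 0.6598 -0.4065  0.0965]
beaker 0.69 [0.6955 0.3523 0.0612]
```

View pics/s6.png

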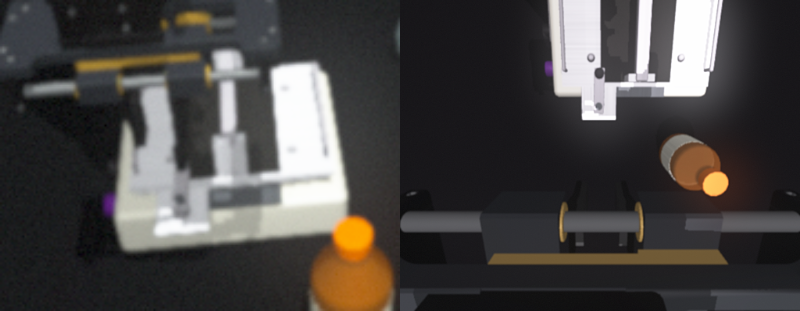

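The latch arm lies across the platform's edge, with its knob at (600,75) in the right half, and the knob is within about 0.3 mm of its predicted home. The platform sits flat and the bottle stands.

```bash
python3 -c "
from h import *
print(env.get_obs()['force'],env.sign_off())"
```

```text
the job is handed in; nothing more can be done
[0.86117268 0.2780245  0.80170903] None
```

The platform is seated on all four pins, the latch is swung fully across its edge, and the job was handed in at about 19.5 s of the 54 s allowed.

**Platform:** I gripped it by the bar, carried it over the shaker and lined its holes up with the pin tips from the wrist camera. It went straight down over the pins with no contact force, so no sliding search was needed. Its top measures 93–94 mm at all four corners; riding on the pin tips it would be 100 mm.

**Latch:** I gripped the knob and swung it until it stopped moving while the force rose to about 14 N, then let go. Afterwards the knob measured (0.5107, -0.2587), within 0.3 mm of where I worked out home to be.

**Disagreements:**
- Before lowering, the wrist view and the distance moved disagreed by about 1 mm on the platform's y position. I corrected by 1.2 mm and it dropped in freely.
- The fixed cameras differed from the wrist camera by up to 4 mm, so I relied on the wrist camera.

**Glassware:** the last side view finds the flask and beaker within about 3 mm of where they started. The bottle stands in the final pictures, but its starting position in that same side view was misread, so I have no same-camera comparison for it. The arm was clear of everything at hand-in.

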